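One turn of the tea doser's hand wheel

TASK

Portion out one measure of tea: with the fingertips, push the doser's red wheel handle steadily clockwise (seen from above) through exactly one full turn, stopping with it back beside the white mark where it started, not short of the mark or past it. Only push the handle, never take it between the fingers or flick the wheel, and leave the tamper, cup and jigger standing round the doser undisturbed; finish with the robot touching nothing.

Things in the scene. Friction and masses are not known exactly. Their poses are not given: they have to be found in the camera images.
- handle (a point): middle of the upright red handle on the end of one spoke, 50 mm out from the wheel's axis and 111 mm above the worktop. The handle is a plain round grip 18 mm in diameter, its red part reaching from 88 to 134 mm above the worktop; it goes round with the wheel and spins freely on its own upright pin. At the start it stands at the white mark
- mark (a point): the white index mark on the doser's deck, just outside the wheel rim, 66 mm out from the wheel's axis and 68 mm above the worktop; it does not turn. The handle is at the mark when both lie in the same direction from the hub
- dose_wheel (a joint): turn of the wheel in rad, counting up clockwise seen from above: 0 at the start with the handle at the mark, 6.283 after exactly one turn (the count goes on past that, there is no stop or detent there). It turns stiffly with plain friction, about 3 N at the handle, and stays where it is left
- tamper_mid (a point): bystander: middle of an upright coffee tamper with brown wooden handle, 58 mm across, 94 mm high, loose on the mat about 150 mm from the wheel axis
- espresso_cup_2_mid (a point): bystander: a point half-way up an upside-down light blue espresso cup with a handle, 64 x 93 mm, 53 mm high, loose on the mat about 150 mm from the wheel axis
- jigger_mid (a point): bystander: middle of an upright steel hourglass-shaped jigger, 43 mm across, 78 mm high, loose on the mat about 150 mm from the wheel axis
- wheel_hub (a point): top centre of the hand wheel's hub, on the wheel's vertical axis, 88 mm above the worktop. The wheel lies flat on top of a round green tea doser (156 mm across at its black deck, fixed, standing on a black rubber mat 6 mm thick; it starts turned any way round). The steel wheel is 110 mm across with three spokes; the top of its rim is 83 mm above the worktop, and fingertips kept above 90 mm clear the rim and the hub all the way round
- shelf_post (a point): fixed obstacle, part of the room: foot of the dark upright of the wall shelf, at the middle of its front face. The upright is 100 mm wide (y), reaches from here back to the wall and is over 1 m high; shelf boards run from it to both sides from 0.45 m above the worktop, also no nearer than this front face. It stands beyond the right end of the mat: keep wrist and gripper nearer to the robot than it

How it is judged (in metres and radians):
On the way:
1. the wheel has been pushed half-way round, clockwise (value of joint dose_wheel above 3.14 rad), for 0.1 s.
At the end, for the whole second after the job is handed in: The wheel rests after exactly one clockwise turn, its handle within 0.15 rad (about 8 mm) of the white mark; the tamper, cup and jigger are within 15 mm of where they stood (value of joint dose_wheel between 6.13319 and 6.43319 rad and velocity of joint dose_wheel between -0.05 and 0.05 rad/s and distance of each of tamper_mid, espresso_cup_2_mid, jigger_mid from where it was at the start of the episode below 0.015 m); the robot touches nothing.
It fails at once if the wheel is pushed more than 0.3 rad past the full turn (value of joint dose_wheel above 6.58319 rad).
It fails at once if the wheel is turned backwards (anticlockwise) from the mark by more than 0.3 rad (value of joint dose_wheel below -0.3 rad).
It fails at once if the wheel is flicked or spun (faster than 6 rad/s) (velocity of joint dose_wheel above 6 rad/s).
It fails at once if the handle is taken between the fingers (grasp point within 11 mm of its axis, down at its height) (horizontal distance between the grasp point and handle below 0.011 m and height (world z) of the grasp point below 0.149 m).
It fails at once if the tamper, cup or jigger is moved, tipped or lifted (more than 15 mm) (distance of any of tamper_mid, espresso_cup_2_mid, jigger_mid from where it was at the start of the episode above 0.015 m).
It also fails if it takes over 64 s, if anything falls off the work surface, if the arm or the gripper's body presses on something with over 40 N, if the wrist force passes 120 N, or if a joint passes its speed limit or range.

ROBOT

A 6-joint arm with a two-finger parallel gripper is mounted at the origin on a cart in front of the work surface, level with it; the furniture and walls round the work are solid. World frame = base frame: x ahead of the robot, y to its left, z up, the work surface at z = 0. Lengths are in mm, angles in rad, forces in N, time in s.
With the tool pointing down it reaches from about 225 to 725 mm from the base axis. Payload 3.1 kg.
Tool frame: the origin (TCP) lies midway between the tips of the shut fingers; the grasp point (between the pads) lies 19 mm behind it (robot.grasp_offset is the distance from the TCP to the grasp point, in mm); z points along the fingers, y is the line along which they close (so a half turn about z gives the same grasp; the last joint's range is limited). The gripper opens to 85 mm and grips with 20 to 120 N. Pads are 22 mm wide; open, the fingers measure 114 mm over their backs; the gripper's body (76 mm by 85 mm) begins 54 mm behind the grasp point. The pads swing forward as they close: fully open they stand 13 mm farther back than shut.
Start: joints at [1.13, 0.048, 0.099, 1.622, 0, 1.443], TCP at [161.562, 499.515, 231.312] pointing down, gripper open.
Joint ranges: [-2.91, 2.91], [-0.99, 1.94], [-1.21, 1.42], [-2.12, 2.29], [-1.49, 1.47], [-3.14, 3.14]. Speed limits (rad/s): [2.79, 2.79, 3.14, 3.14, 3.14, 3.14].

INTERFACE

Orientations are given as a rotation vector (axis times angle).
In Python, from bench import status, optics, robot gives the robot as it stands.
- The arm moves only by the shell command python3 -m handwheel 'ROWS' [FORCE]. ROWS is a JSON object of lists of equal length, an entry for each row: "angular": the turn, a rotation vector about the tool's x, y, z scaled (see below), a list of three; "travel": the shift along the tool's x, y, z scaled (see below), a list of three; "fingers": the opening, from -1 (shut) to 1 (fully open), so that 0 is half open. A call has 1 to 12 rows; each row shifts and turns the commanded pose from where the row before left it, along the tool's axes as they then stand; what a row does not reach is not made up. The controller multiplies each number of a shift by 0.3 m and each number of a turn by pi/2 rad. A row lasts 1/10 s, in which the tool goes at most 50 mm and 8.59 degrees, less where a joint would pass 70% of its speed; a pose out of reach is approached as far as the arm can. A call with a number of a shift or a turn outside -1 to 1 is refused whole. A call with a gripper value outside its range is refused whole. The fingers move at their own pace and stop on an object; FORCE is the grip in N (left out, the last holds). Time passes only in rows, so rows that do not move let the fingers close. It gives the time, the measured TCP pose, the force, the opening and the grip force at its end, in the units of the state.
- status.observe(): the state, without advancing time (a new reading comes with each control period).
- optics.get_image(name): name is "scene" or "top" or "wrist"; returns a dict with "color" (384x512x3 uint8, blue, green, red), "depth" (384x512 float32, mm along the optical axis (not along the pixel's ray), 0 where there is no reading), "fx", "fy", "cx", "cy" (pixels), "k1" (the pictures are not rectified: a ray, as slopes to the right and down, at radius r is drawn at 1 + k1 r^2 times it, then the intrinsics apply), "position" and "orientation" of the camera in the world; the wrist camera has in their place "tool_from_camera" (4x4, takes a point from camera to tool coordinates, whose origin is the TCP and whose axes are the flange's). Camera axes: x right, y down, z forward; pixel columns grow to the right and rows downward; lengths in mm; the calibration is good to about 2 mm. A picture is of the moment at which its call begins: read the wrist's pose just before it.
- robot.sign_off(): hands the job in; it is judged then, once.
Trained networks look in a picture, given as the dict that the camera call returned (one of the last four; its "shot" number tells which), for a name from the list of things; names that differ only in an ending like _2 or _b are one class to them, and where a whole thing is asked for, a point or a joint stands for the part that bears it (a point fixed in the world has none). Each returns a list of dicts, best first, with "conf" (0 to 1); they miss things now and then, are a little off and sometimes report something else, mostly with a low value. They report only what shows in the picture. A call takes as long as a camera call.
- optics.outline_of(picture, label): "region" (384x512 bool, what is visible of it) and "at" ([column, row] in pixels, amid what is visible of it).
- optics.pinpoint(picture, label): "at" ([column, row] in pixels: a listed point, or the origin of a listed thing).
The state is a dict: "time": time; "joint_pos": joint angles; "joint_velocities": joint speeds; "joint_torque": joint torques, N m; "tool_pos": TCP position; "tcp_rot": TCP orientation; "ft_force": force on the tool from outside, world axes, zero at the start; "wrist_torque": the same for the moment, N m; "grip_width": finger opening in mm; "grasp_force": force on a finger pad.
Only numpy, scipy, OpenCV 4.12 (cv2) and the standard library are available. Lean on these libraries where they do the work, as an engineer would, in place of code of your own. Each camera call takes 0.05 s, during which the arm holds its last target. There are 200 camera calls.

## Working session

There is one attempt and no reset: what is moved stays moved. The work goes in short steps, Python scripts to look and compute and a shell command to move; the robot and the scene stay as the last step left them, time stands still between calls to the robot, and variables do not carry over. Pictures are saved under pics/ and viewed, at most 10 in all, crops included, and the job is handed in when it is done.

```bash
mkdir -p pics; ls; cat > h.py <<'E'
import numpy as np, cv2
from scipy.spatial.transform import Rotation as R
from bench import status, optics, robot
def cam(p):
    if "tool_from_camera" in p:
        s=status.observe(); T=np.eye(4); T[:3,:3]=R.from_rotvec(s["tcp_rot"]).as_matrix(); T[:3,3]=s["tool_pos"]
        return T@np.array(p["tool_from_camera"])
    T=np.eye(4); o=np.array(p["orientation"],float)
    T[:3,:3]=o if o.shape==(3,3) else R.from_rotvec(o).as_matrix() if o.size==3 else R.from_quat(o).as_matrix()
    T[:3,3]=p["position"]; return T
def ray(p,at):
    K=np.array([[p["fx"],0,p["cx"]],[0,p["fy"],p["cy"]],[0,0,1]])
    u=cv2.undistortPoints(np.array([[at]],float),K,np.array([p["k1"],0,0,0,0.]))[0,0]
    return np.array([u[0],u[1],1])
def atz(p,at,z):
    T=cam(p); d=T[:3,:3]@ray(p,at); o=T[:3,3]; return o+d*(z-o[2])/d[2]
E
python3 - <<'E'
from h import *
s=status.observe(); print({k:np.round(v,3) for k,v in s.items()})
H=dict(handle=111,mark=68,tamper_mid=53,espresso_cup_2_mid=32,jigger_mid=45,wheel_hub=88,shelf_post=0)
for n in("scene","top"):
    p=optics.get_image(n); cv2.imwrite(f"pics/{n}1.png",p["color"]); print(n,p["position"],p["orientation"])
    for l,z in H.items():
        for r in optics.pinpoint(p,l)[:2]: print(l,round(r["conf"],2),np.round(r["at"],1),np.round(atz(p,r["at"],z),1))
E
```

```text
pics
{'time': np.float64(0.0), 'joint_pos': array([1.13 , 0.049, 0.098, 1.622, 0.   , 1.443]), 'joint_velocities': array([-0.   ,  0.001, -0.001,  0.001,  0.   , -0.   ]), 'joint_torque': array([-1.0000e-03, -3.3878e+01,  3.2001e+01,  2.0000e-02, -0.0000e+00,
        0.0000e+00]), 'tool_pos': array([161.331, 498.959, 230.133]), 'tcp_rot': array([-0.489, -3.103,  0.004]), 'ft_force': array([ 0.973, -0.303, -0.246]), 'wrist_torque': array([ 0.019,  0.029, -0.058]), 'grasp_force': np.float64(0.0), 'grip_width': np.float64(85.522)}
scene [-302.17364108 -772.19512978  588.8720512 ] [-1.85755012  0.77353879 -0.51397809]
handle 0.82 [221.  181.2] [455.7 133.  111. ]
handle 0.53 [220.8 183.6] [443.6 119.8 111. ]
mark 0.62 [215.8 193.4] [451.5 153.4  68. ]
tamper_mid 0.94 [245.4 215. ] [436.   12.2  53. ]
tamper_mid 0.62 [220.8 180.6] [550.6 247.2  53. ]
espresso_cup_2_mid 0.53 [221.5 187.4] [547.6 241.3  32. ]
jigger_mid 0.8 [282.9 208.7] [549.3 -22.   45. ]
wheel_hub 0.83 [234.  186.7] [491.2 117.7  88. ]
top [ 444.30149543  -11.70627323 1123.22563416] [-2.20852214  2.16620443 -0.03852946]
handle 0.84 [199.2 211.5] [448.8 142.7 111. ]
mark 0.81 [198.2 216.2] [436.6 151.6  68. ]
tamper_mid 0.92 [256.2 219.2] [431.5  -1.9  53. ]
espresso_cup_2_mid 0.69 [161.6 169.6] [562.5 261.7  32. ]
jigger_mid 0.51 [260.5 175.3] [550.4 -11.2  45. ]
wheel_hub 0.91 [208.8 193.3] [496.7 122.4  88. ]
wheel_hub 0.42 [254.5 220.7] [428.    2.1  88. ]
shelf_post 0.64 [371.  153.9] [ 621.1 -321.7    0. ]
```

View pics/top1.png

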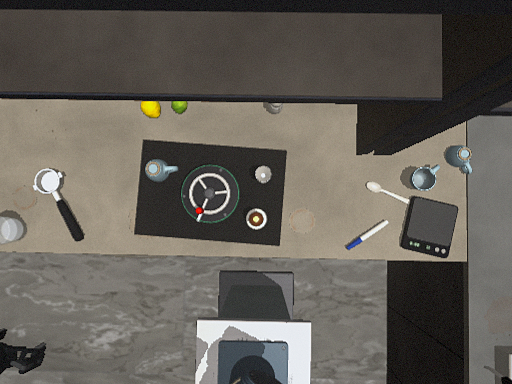

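```bash
python3 -m handwheel '{"angular":[[0,0,-0.066],[0,0,-0.066],[0,0,-0.066],[0,0,0],[0,0,0],[0,0,0],[0,0,0],[0,0,0],[0,0,0],[0,0,0],[0,0,0],[0,0,0]],"travel":[[0,0,-0.08],[0,0,-0.08],[0,0,-0.08],[-0.1,-0.11,0],[-0.1,-0.11,0],[-0.1,-0.11,0],[-0.1,-0.11,0],[-0.1,-0.11,0],[-0.1,-0.11,0],[-0.1,-0.11,0],[-0.1,-0.11,0],[0,0,0]],"fingers":[-1,-1,-1,-1,-1,-1,-1,-1,-1,-1,-1,-1]}'
```

```text
time: 2.0
tool_pos: [404.2, 231.3, 302.7]
tcp_rot: [0.015, 3.141, -0.003]
ft_force: [-0.1, 1.0, 0.0]
grip_width: -0.1
grasp_force: 0.0
```

The top view shows the hub at about (209,193) and the red handle at (199,211). The tamper is at (256,219), the jigger at (263,174) and the cup at (158,170).

```bash
cat > look.py <<'E'
import sys
from h import *
H=dict(handle=111,mark=68,wheel_hub=88)
for n in sys.argv[2:]:
    p=optics.get_image(n); cv2.imwrite(f"pics/{n}{sys.argv[1]}.png",p["color"])
    if n=="wrist": print(np.round(p["tool_from_camera"],2))
    for l,z in H.items():
        for r in optics.pinpoint(p,l)[:1]:
            print(n,l,round(r["conf"],2),np.round(r["at"],1),np.round(atz(p,r["at"],z),1))
E
python3 look.py 2 wrist top scene
```

```text
[[  -0.     -0.95   -0.33   83.59]
 [   1.     -0.     -0.      1.34]
 [  -0.     -0.33    0.95 -141.58]
 [   0.      0.      0.      1.  ]]
wrist handle 0.6 [185.3 202.3] [448.5 150.4 111. ]
wrist mark 0.97 [193.  178.7] [431.6 153.2  68. ]
wrist wheel_hub 0.94 [172.8 227.7] [493.3 126.6  88. ]
top handle 0.76 [197.8 209.6] [453.6 146.4 111. ]
top mark 0.57 [198.1 211.2] [449.8 152.2  68. ]
top wheel_hub 0.67 [206.7 193.7] [495.6 127.9  88. ]
scene handle 0.71 [220.4 184.8] [437.1 113.9 111. ]
scene mark 0.78 [215.5 192.6] [454.6 158.5  68. ]
scene wheel_hub 0.74 [236.  185.1] [503.5 122.5  88. ]
```

View pics/wrist2.png

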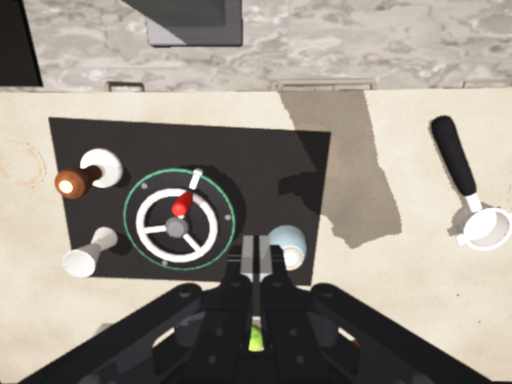

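The wrist view shows the hub at (177,228), the handle at (184,204) and the white mark bar at (196,179). I'll centre on it and measure again.

```bash
python3 -m handwheel '{"angular":[[0,0,0],[0,0,0],[0,0,0],[0,0,0]],"travel":[[-0.085,-0.12,0],[-0.085,-0.12,0],[-0.08,-0.12,0],[0,0,0]],"fingers":[-1,-1,-1,-1]}'; python3 look.py 3 wrist top; python3 - <<'E'
from h import *
p=optics.get_image("wrist"); h=cv2.cvtColor(p["color"],cv2.COLOR_BGR2HSV)
m=((h[...,1]>170)&(h[...,2]>90)&((h[...,0]<5)|(h[...,0]>175))).astype(np.uint8)
n,l,st,c=cv2.connectedComponentsWithStats(m); i=1+st[1:,4].argmax(); print(st[i],c[i],atz(p,c[i],111))
E
```

```text
time: 3.0
tool_pos: [478.1, 123.3, 302.3]
tcp_rot: [-0.012, -3.141, 0.003]
ft_force: [-0.4, 0.8, -0.2]
grip_width: 0.0
grasp_force: 0.0
[[  -0.     -0.95   -0.33   83.59]
 [   1.     -0.     -0.      1.34]
 [  -0.     -0.33    0.95 -141.58]
 [   0.      0.      0.      1.  ]]
wrist handle 0.71 [254.6 177.4] [492.1 126.2 111. ]
wrist mark 0.8 [274.7 124.2] [435.7 152.2  68. ]
wrist wheel_hub 0.76 [252.4 176.6] [497.6 124.7  88. ]
top handle 0.57 [196.6 209.5] [453.8 149.4 111. ]
top mark 0.92 [198.8 215.7] [437.9 150.   68. ]
top wheel_hub 0.81 [208.6 194.8] [492.8 122.8  88. ]
[261 135  15  20 153] [268.7124183  144.07189542] [452.79766811 143.73003424 111.        ]
```

View pics/wrist3.png

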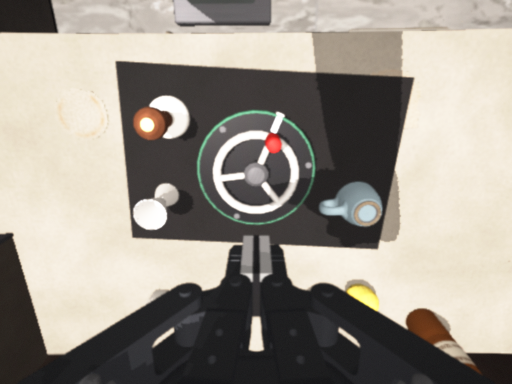

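The second wrist look gives the hub at about (256,174) px and the handle at (272,144). In the world that is hub ≈ (496,123.5), mark ≈ (436,151.5) (66 mm out, as it should be) and handle angle ≈ 155°. I'll descend behind the handle, at about 200°.

```bash
python3 -m handwheel '{"angular":[[0,0,0],[0,0,0],[0,0,0],[0,0,0],[0,0,0],[0,0,0],[0,0,0]],"travel":[[0.097,-0.057,0],[0,0,0],[0,0,0.13],[0,0,0.13],[0,0,0.13],[0,0,0.13],[0,0,0.13]],"fingers":[-1,-1,-1,-1,-1,-1,-1]}'
python3 - <<'E'
from h import *
s=status.observe(); print(s["tool_pos"])
# rows: tool x=-X, tool y=+Y ; circle steps of 0.16 rad from 200 deg clockwise
a=np.radians(200)-0.16*np.arange(46)
P=50*np.c_[-np.cos(a),np.sin(a)]/300
for k in range(0,45,12): print([[round(float(x),3),round(float(y),3),0] for x,y in np.diff(np.round(P,3),axis=0)[k:k+12]])
E
```

```text
time: 4.15
tool_pos: [447.1, 110.5, 107.3]
tcp_rot: [0.002, 3.14, 0.001]
ft_force: [0.1, 1.4, 0.5]
grip_width: -0.1
grasp_force: 0.0
[447.09105513 110.49471501 107.25573928]
[[0.007, 0.026, 0], [0.003, 0.026, 0], [-0.002, 0.027, 0], [-0.005, 0.026, 0], [-0.01, 0.025, 0], [-0.013, 0.023, 0], [-0.017, 0.02, 0], [-0.02, 0.018, 0], [-0.023, 0.014, 0], [-0.025, 0.01, 0], [-0.025, 0.007, 0], [-0.027, 0.002, 0]]
[[-0.027, -0.002, 0], [-0.025, -0.007, 0], [-0.025, -0.01, 0], [-0.023, -0.014, 0], [-0.02, -0.018, 0], [-0.017, -0.02, 0], [-0.013, -0.023, 0], [-0.01, -0.025, 0], [-0.005, -0.026, 0], [-0.002, -0.027, 0], [0.003, -0.026, 0], [0.007, -0.026, 0]]
[[0.011, -0.024, 0], [0.015, -0.022, 0], [0.018, -0.02, 0], [0.021, -0.016, 0], [0.024, -0.013, 0], [0.025, -0.009, 0], [0.026, -0.005, 0], [0.027, 0.0, 0], [0.026, 0.003, 0], [0.026, 0.008, 0], [0.023, 0.012, 0], [0.022, 0.015, 0]]
[[0.019, 0.019, 0], [0.016, 0.022, 0], [0.012, 0.023, 0], [0.008, 0.026, 0], [0.004, 0.026, 0], [0.0, 0.027, 0], [-0.004, 0.026, 0], [-0.009, 0.025, 0], [-0.012, 0.024, 0]]
```

```bash
python3 -m handwheel '{"angular":[[0,0,0],[0,0,0],[0,0,0],[0,0,0],[0,0,0],[0,0,0],[0,0,0],[0,0,0],[0,0,0],[0,0,0],[0,0,0],[0,0,0]],"travel":[[0.002, 0.016, 0], [0.003, 0.024, 0], [-0.002, 0.027, 0], [-0.005, 0.026, 0], [-0.01, 0.025, 0], [-0.013, 0.023, 0], [-0.017, 0.02, 0], [-0.02, 0.018, 0], [-0.023, 0.014, 0], [-0.025, 0.01, 0], [-0.025, 0.007, 0], [-0.027, 0.002, 0]],"fingers":[-1,-1,-1,-1,-1,-1,-1,-1,-1,-1,-1,-1]}'
python3 look.py 4 top wrist; python3 - <<'E'
from h import *
s=status.observe();v=s["tool_pos"]-[496,123.5,0];print(s["tool_pos"],np.hypot(*v[:2]),np.degrees(np.arctan2(v[1],v[0])),s["ft_force"])
E
```

```text
time: 5.35
tool_pos: [496.0, 173.7, 108.2]
tcp_rot: [-0.003, -3.141, -0.0]
ft_force: [-4.0, 0.5, 2.4]
grip_width: 0.1
grasp_force: 1.9
top handle 0.75 [189.3 186.6] [511.7 169.7 111. ]
top mark 0.7 [197.1 215.4] [438.6 154.5  68. ]
[[  -0.     -0.95   -0.33   83.58]
 [   1.     -0.     -0.      1.33]
 [  -0.     -0.33    0.95 -141.58]
 [   0.      0.      0.      1.  ]]
wrist mark 0.92 [209.9 128. ] [435.5 147.   68. ]
wrist wheel_hub 0.8 [171.6 235.5] [497.3 123.3  88. ]
[495.68669254 173.25150373 108.29067076] 49.75249023900537 90.36081237209514 [-0.49746456  0.07528991 -0.11668792]
```

View pics/wrist4.png

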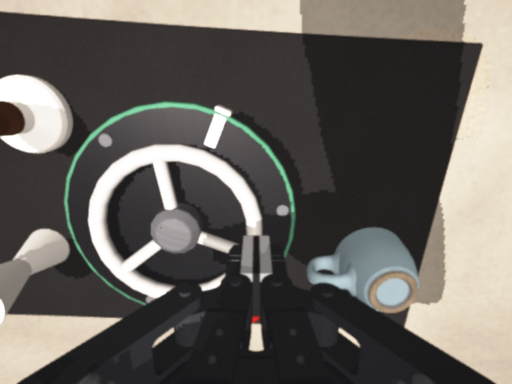

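Contact is good: the wheel is turning with the handle just ahead of the fingers, and the tool is at 90° and 50 mm radius. I'll continue.

```bash
python3 -m handwheel '{"angular":[[0,0,0],[0,0,0],[0,0,0],[0,0,0],[0,0,0],[0,0,0],[0,0,0],[0,0,0],[0,0,0],[0,0,0],[0,0,0],[0,0,0]],"travel":[[-0.027, -0.002, 0], [-0.025, -0.007, 0], [-0.025, -0.01, 0], [-0.023, -0.014, 0], [-0.02, -0.018, 0], [-0.017, -0.02, 0], [-0.013, -0.023, 0], [-0.01, -0.025, 0], [-0.005, -0.026, 0], [-0.002, -0.027, 0], [0.003, -0.026, 0], [0.007, -0.026, 0]],"fingers":[-1,-1,-1,-1,-1,-1,-1,-1,-1,-1,-1,-1]}'
python3 look.py 5 top; python3 - <<'E'
from h import *
s=status.observe();v=s["tool_pos"]-[496,123.5,0];print(s["tool_pos"],np.hypot(*v[:2]),np.degrees(np.arctan2(v[1],v[0])),s["ft_force"])
E
```

```text
time: 6.95
tool_pos: [542.8, 105.5, 108.4]
tcp_rot: [0.003, 3.14, 0.0]
ft_force: [1.2, 2.8, -1.5]
grip_width: -0.2
grasp_force: 1.8
top handle 0.49 [224.8 180. ] [530.3  79.5 111. ]
top wheel_hub 0.73 [210.3 194. ] [495.  118.5  88. ]
[542.35572932 104.75382805 108.54883788] 50.00272596032472 -22.018317753594584 [-0.27760932 -0.68008974  0.32141896]
```

```bash
python3 -m handwheel '{"angular":[[0,0,0],[0,0,0],[0,0,0],[0,0,0],[0,0,0],[0,0,0],[0,0,0],[0,0,0],[0,0,0],[0,0,0],[0,0,0],[0,0,0]],"travel":[[0.011, -0.022, 0], [0.015, -0.022, 0], [0.018, -0.02, 0], [0.021, -0.016, 0], [0.024, -0.013, 0], [0.025, -0.009, 0], [0.026, -0.005, 0], [0.027, 0.0, 0], [0.026, 0.003, 0], [0.026, 0.008, 0], [0.023, 0.012, 0], [0.022, 0.015, 0]],"fingers":[-1,-1,-1,-1,-1,-1,-1,-1,-1,-1,-1,-1]}'
python3 look.py 6 top scene; python3 - <<'E'
from h import *
s=status.observe();v=s["tool_pos"]-[496,123.5,0];print(s["tool_pos"],np.hypot(*v[:2]),np.degrees(np.arctan2(v[1],v[0])),s["ft_force"])
E
```

```text
time: 8.35
tool_pos: [462.4, 85.4, 108.3]
tcp_rot: [-0.003, -3.141, 0.002]
ft_force: [1.4, -3.0, 1.6]
grip_width: 0.3
grasp_force: 1.7
top handle 0.51 [263.1 178.2] [536.7 -18.  111. ]
scene handle 0.84 [226.8 186.6] [441.1  91.4 111. ]
scene mark 0.76 [215.8 190.8] [463.8 168.1  68. ]
scene wheel_hub 0.64 [236.  189.6] [480.9  97.8  88. ]
[462.55921913  85.85902568 107.65833175] 50.350062292265385 -131.61834664056727 [ 0.76472532 -0.24924505  0.87011562]
```

```bash
python3 -m handwheel '{"angular":[[0,0,0],[0,0,0],[0,0,0],[0,0,0],[0,0,0]],"travel":[[0.012,0.013,0],[0.012,0.014,0],[0.009,0.016,0],[0.009,0.017,0],[0,0,0]],"fingers":[-1,-1,-1,-1,-1]}'
cat > look2.py <<'E'
import sys
from h import *
s=status.observe();v=s["tool_pos"]-[496,123.5,0];print(s["tool_pos"],np.hypot(*v[:2]),np.degrees(np.arctan2(v[1],v[0])),s["ft_force"])
p=optics.get_image("wrist"); cv2.imwrite(f"pics/w{sys.argv[1]}.png",p["color"])
h=cv2.cvtColor(p["color"],cv2.COLOR_BGR2HSV)
m=((h[...,1]>150)&(h[...,2]>70)&((h[...,0]<7)|(h[...,0]>173))).astype(np.uint8)
n,l,st,c=cv2.connectedComponentsWithStats(m)
for i in 1+np.argsort(-st[1:,4])[:2]: print("red",st[i],np.round(c[i],1),np.round(atz(p,c[i],111),1))
for L,z in dict(handle=111,mark=68,wheel_hub=88).items():
    for r in optics.pinpoint(p,L)[:1]: print(L,round(r["conf"],2),np.round(r["at"],1),np.round(atz(p,r["at"],z),1))
E
python3 look2.py 7
```

```text
time: 9.25
tool_pos: [449.8, 104.5, 108.1]
tcp_rot: [-0.001, -3.14, -0.001]
ft_force: [-0.1, -1.7, -1.2]
grip_width: 0.1
grasp_force: 0.6
[449.78629622 104.48031094 108.06189439] 49.97454341037946 -157.6299183680649 [-0.10850176 -1.74058759 -1.19118656]
red [ 280  221   41   66 1949] [299.6 254.9] [451.4 129.1 111. ]
handle 0.89 [299.9 253.3] [450.8 129.1 111. ]
mark 0.88 [323.1 200.5] [437.5 149.8  68. ]
wheel_hub 0.65 [112.6 319. ] [514.9   9.1  88. ]
```

View pics/w7.png

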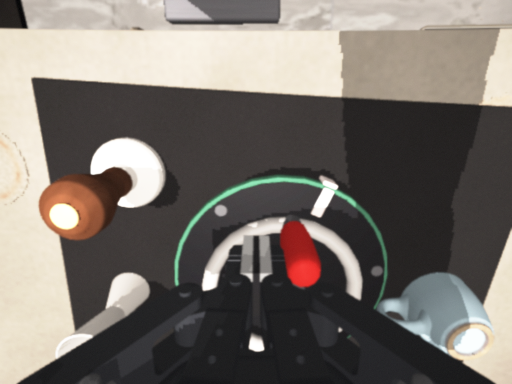

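The handle is at (300,254) px, or about 173° round the hub, and the mark is at 155°. Roughly 18° remain. I'll push 13° more and look again.

```bash
python3 -m handwheel '{"angular":[[0,0,0],[0,0,0],[0,0,0],[0,0,0]],"travel":[[0.005,0.012,0],[0.003,0.013,0],[0.002,0.013,0],[0,0,0]],"fingers":[-1,-1,-1,-1]}'
python3 look2.py 8
```

```text
time: 9.85
tool_pos: [447.7, 115.6, 108.5]
tcp_rot: [0.002, 3.141, 0.001]
ft_force: [0.1, -1.1, 0.7]
grip_width: -0.3
grasp_force: 0.8
[447.73998554 115.56614945 108.53249174] 48.90782125491144 -170.66419524393697 [ 0.13336009 -1.14208101  0.66372256]
red [ 280  227   40   64 1736] [299.3 259.4] [452.  140.2 111. ]
handle 0.69 [297.5 259.2] [451.9 139.2 111. ]
mark 0.97 [300.9 202.7] [436.2 146.5  68. ]
```

The handle is about 4° short of the mark. I'll nudge 3.3 mm, back away, rise and look from the same pose as before.

```bash
python3 -m handwheel '{"angular":[[0,0,0],[0,0,0],[0,0,0],[0,0,0],[0,0,0],[0,0,0],[0,0,0],[0,0,0],[0,0,0],[0,0,0],[0,0,0]],"travel":[[-0.002,0.006,0],[-0.001,0.005,0],[0,0,0],[0,-0.03,0],[0,-0.03,0],[0,0,-0.13],[0,0,-0.13],[0,0,-0.13],[0,0,-0.13],[-0.1,0.08,-0.13],[0,0,0]],"fingers":[-1,-1,-1,-1,-1,-1,-1,-1,-1,-1,-1]}'
python3 look2.py 9; python3 look.py 9 top
```

```text
time: 11.15
tool_pos: [480.7, 123.4, 304.6]
tcp_rot: [0.002, 3.132, 0.005]
ft_force: [-0.2, 0.7, 0.8]
grip_width: 0.2
grasp_force: 0.0
[480.70259629 123.41100411 304.56345709] 15.29766258647641 -179.6666733999627 [-0.17506412  0.65907887  0.83340562]
red [263 128  16  21 228] [271.1 138. ] [449.4 141.2 111. ]
handle 0.76 [271.2 140.8] [449.7 140.6 111. ]
mark 0.93 [272.4 120.2] [430.  143.5  68. ]
wheel_hub 0.87 [254.2 172.7] [490.1 120.8  88. ]
top handle 0.82 [198.5 210.9] [450.3 144.5 111. ]
top mark 0.94 [195.9 216.8] [434.8 157.6  68. ]
top wheel_hub 0.73 [207.8 192.9] [497.7 125.   88. ]
```

```bash
python3 - <<'E'
import cv2,numpy as np
a=cv2.imread("pics/wrist3.png")[90:250,100:400];b=cv2.imread("pics/w9.png")[90:250,100:400]
cv2.imwrite("pics/cmp.png",cv2.resize(np.vstack([a,b]),None,fx=1.85,fy=1.85,interpolation=cv2.INTER_CUBIC))
E
```

```text
(no output)
```

View pics/cmp.png

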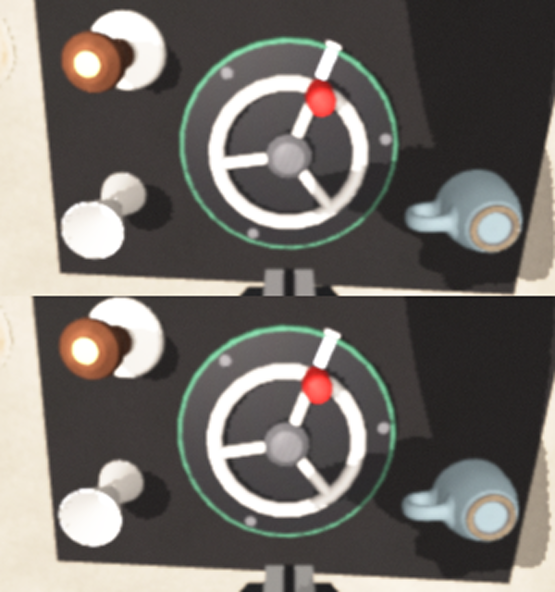

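The two crops match: the handle sits at the same bearing from the hub in both (about 27° right of up, within 1–2°), next to the mark. The tamper, cup and jigger haven't moved, and the arm is clear.

```bash
python3 -c "
from bench import robot
print(robot.sign_off())"
```

```text
the job is handed in; nothing more can be done
None
```

The job is handed in, with no verdict returned: the wheel made one full clockwise turn and the handle is back beside the white mark (within about 2° by the wrist camera); the tamper, cup and jigger look unmoved, and the arm ended clear of everything.

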